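Snap the alignment target onto the rod and slide it to its stop

ROBOT

A 6-joint arm with a two-finger parallel gripper is mounted at the origin on the work surface. World frame = base frame: x ahead of the robot, y to its left, z up, the work surface at z = 0. Lengths are in m, angles in rad, forces in N, time in s.
With the tool pointing down it reaches from about 0.275 to 0.75 m from the base axis. Payload 10.2 kg.
Tool frame: the origin (TCP) lies between the finger pads; the fingertips stand 22 mm ahead of it and the grasp point (between the pads) lies 3 mm ahead of it (r.tips_ahead is the distance from the TCP to the fingertips, in m); x points along the fingers, y is the direction in which the jaws open and shut, and the axes are right-handed (so a half turn about x gives the same grasp; the last joint's range is limited). The gripper opens to 88 mm and grips with 3 to 60 N. Pads are 18 mm wide; open, the fingers measure 123 mm over their backs; the gripper's body (75 mm by 187 mm) begins 45 mm behind the grasp point.
Start: joints at [1.097, 0.313, 1.498, -0, 1.331, -0.223], TCP at [0.13, 0.509, 0.261] pointing down, gripper open.
Joint ranges: [-2.94, 2.94], [-0.97, 2.17], [0.19, 2.56], [-1.23, 4.37], [0.02, 3.11], [-2.88, 2.88]. Speed limits (rad/s): [2.39, 2.39, 3.01, 3.14, 3.14, 3.14].

INTERFACE

Orientations are given as a unit quaternion [x, y, z, w].
In Python, from rig import r gives the robot as it stands.
- The arm moves only by the tool send_rows, never from a script. Its argument "plan" is a list of rows, each a list of 7 numbers: the turn, a rotation vector about the tool's x, y, z in rad, then the shift along the tool's x, y, z in mm, then the closure in counts, from 0 (fully open) to 255 (shut). A call has 1 to 10 rows; each row is the pose to reach, as a shift and turn from the pose measured when the call began, along the tool's axes at that moment; what a row does not reach only later rows make up. A row lasts 1/8 s, in which the tool goes at most 62.5 mm and 10.7 degrees, less where a joint would pass 70% of its speed; a pose out of reach is approached as far as the arm can. A call with a gripper value outside its range is refused whole. The fingers move at their own pace and stop on an object; the grip force is fixed at half the most. Time passes only in rows, so rows that repeat a pose let the fingers close. It gives the time, the measured TCP pose, the force and the opening at its end, in the units of the state.
- r.sense(): the state, without advancing time (a new reading comes with each control period).
- r.snapshot(name): name is "scene" or "top" or "wrist"; returns a dict with "img" (384x512x3 uint8, red, green, blue), "range_z" (384x512 float32, m along the optical axis (not along the pixel's ray), 0 where there is no reading), "fx", "fy", "cx", "cy" (pixels), "D" ([k1, k2, p1, p2, k3] as OpenCV has them; the pictures are not rectified), "R" (3x3) and "t" (3): a world point X has camera coordinates R X + t; the wrist camera has in their place "hand_eye" (4x4, takes a point from camera to tool coordinates, whose origin is the TCP and whose axes are the tool frame's). Camera axes: x right, y down, z forward; pixel columns grow to the right and rows downward; lengths in m; the calibration is good to about 2 mm. A picture is of the moment at which its call begins: read the wrist's pose just before it.
- r.job_done(): hands the job in, once; it reports no verdict.
Trained networks look in the newest picture that a camera, given by its name, has taken for a name from the list of things; names that differ only in an ending like _2 or _b are one class to them, and where a whole thing is asked for, a point or a joint stands for the part that bears it (a point fixed in the world has none). Each returns a list of dicts, best first, with "score" (0 to 1); they miss things now and then, are a little off and sometimes report something else, mostly with a low value. They report only what shows in the picture. A call takes as long as a camera call. They do not tell look-alikes from the thing itself.
- r.spot_in(camera, name): "centre" ([x, y, z] in m, in the coordinates of the camera as it stood for that picture, good to about 4 mm: the middle of the surface that is visible of it).
- r.silhouettes(camera, name): "region" (384x512 bool, what is visible of it).
- r.tip_of(camera, name): "centre" ([x, y, z] in m, in the coordinates of the camera as it stood for that picture, good to about 4 mm: a listed point, or the origin of a listed thing).
The state is a dict: "time_s": time; "q": joint angles; "qvel": joint speeds; "tau": joint torques, N m; "eef_pos": TCP position; "eef_rot": TCP orientation; "ft_force": force on the tool from outside, world axes, zero at the start; "ft_torque": the same for the moment, N m; "width": finger opening in m.
Only numpy, scipy, OpenCV 4.12 (cv2) and the standard library are available. Lean on these libraries where they do the work, as an engineer would, in place of code of your own. Each camera call takes 0.05 s, during which the arm holds its last target.

TASK

Put the clip-on alignment target on the horizontal steel rod: press it straight down onto the bare rod about five centimetres short of the stop collar, plate end towards the collar, until both spring arms snap past the rod, then slide it along the rod until its end bears lightly on the white bush of the collar for a moment, and let go of it there. Press no harder than the snap needs and feel for the bush: the collar is only lightly nipped and marks the focus, so it must not be shifted, and the other things on the table stay where they are.

Things in the scene. Friction and masses are not known exactly. Their poses are not given: they have to be found in the camera images.
- clip_grip (a point): centre of the grip tab of the clip-on target (black plastic, mouth down, standing on its two arms). Axes: x along its bore to the plate end, y across, z up. Tab 30 mm along x, 12 mm thick in y, 28 mm high, on a flat saddle 36 mm wide in y whose top is 14 mm below this point: fingers closing across y can rest their tips on the saddle beside the tab and press there.
- clip_bore (a point): centre of the clip's bore, 35.5 mm under clip_grip, 20 mm above the feet, same axes; home = on the rod's axis. Sprung arms 40 mm long (x) end in beads 10 mm below it and flared feet; mouth 16 mm between the beads, about 32 mm between the feet. The feet touch the rod with this point 21 mm above its axis; force then climbs to 10-25 N as the beads pass the rod's widest point, drops as they snap under; then the saddle lands on the rod.
- clip_nose (a point): front end of the clip on its bore line, 34 mm from clip_bore along the clip's +x. The saddle's end face there is what meets the collar's bush. On the saddle at this end stands the bare metal target plate: 44 mm wide, 3 mm thick, 42 mm high, its back 31 mm from clip_grip along x.
- clip: the clip-on target itself, 83 mm high over the plate: origin between its feet, 20 mm under clip_bore; x along the bore towards the plate, z up. Mass about 0.08 kg, varies.
- rod_mid (a point): middle of the axis of the horizontal steel rod, 25 mm in diameter, 270 mm long, 85 mm above the table; x along the rod towards the collar, z up. Held by two black clamp blocks (20 mm along x, 42 mm wide, 36 mm high) centred 125 mm either way from here.
- rail: the whole fixed rod stand: origin on the table 85 mm below rod_mid, same axes; base plates 50 by 70 by 10 mm under each clamp.
- collar: aluminium stop collar on the rod, 44 mm across, 14 mm long, 20 to 70 mm from rod_mid on its +x side; it slips if pushed with over about 6 N. Origin on the rod's axis in its face towards the clip, x along the rod, away from the clip. A white bush, 36 mm across, juts from this face towards the clip by 3 to 26 mm, different each time: the clip meets the bush. Snapped on, the clip drags on the rod with 1 to 3 N.
- spare_post: bystander: upright steel post 25 mm thick, 75 mm high; origin under it.
- lens_ring: bystander: flat black ring 56 mm across, 12 mm high; origin under it.
- driver: bystander: screwdriver 180 mm long lying on the table.
- screw_tray: bystander: grey open tray 90 by 120 by 25 mm; origin under it.
Things that resemble listed ones, but are neither listed nor needed, are in the scene too. What is shaped like the clip but brown, red or turquoise is not meant.

How it is judged:
By the outcome, as a careful person would: the job done as asked, in the order asked, and still so for the second after the job is handed in, with the robot touching nothing.
It also fails if it takes over 69 s, if anything falls off the work surface, if the arm or the gripper's body presses on something with over 40 N, if the wrist force passes 120 N, or if a joint passes its speed limit or range.

## Working session

There is one attempt and no reset: what is moved stays moved. The work goes in short steps, Python scripts to look and compute and a tool call to move; the robot and the scene stay as the last step left them, time stands still between calls to the robot, and variables do not carry over. Pictures are saved under pics/ and viewed, and the job is handed in when it is done.

Besides the shell and the picture viewer there is one more tool, called in YAML: its name, and indented under it one key for each argument. send_rows: Moves the arm, as the interface text tells. Its arguments: {"type":"object","properties":{"plan":{"type":"array"}},"required":["plan"]}

```bash
ls; mkdir -p pics; python3 - <<'E'
from rig import r
import cv2,numpy as np
s=r.sense();print(s)
for n in("scene","top","wrist"):
    c=r.snapshot(n);cv2.imwrite(f"pics/{n}0.png",cv2.resize(c["img"][:,:,::-1],(800,600)))
    np.savez(f"{n}0.npz",**{k:np.array(v) for k,v in c.items()})
    print(n,{k:np.array(v).round(4).tolist() for k,v in c.items() if k not in("img","range_z")})
    for nm in("clip","clip_grip","clip_nose","clip_bore","rod_mid","collar","rail"):
        try:
            print(nm,[(round(d["score"],2),np.round(d["centre"],4).tolist()) for d in r.tip_of(n,nm)])
        except Exception as e: print(nm,e)
E
```

```text
pics
{'time_s': 0.0, 'q': array([ 1.09663116e+00,  3.13467283e-01,  1.49841470e+00,  2.00223275e-05,
        1.33101727e+00, -2.23402532e-01]), 'qvel': array([ 2.67654616e-04, -1.95646198e-03,  1.16075011e-03,  1.61968581e-03,
       -7.55162982e-04, -8.79381820e-05]), 'tau': array([ 1.35809150e-03, -4.02215838e+01, -2.52267122e+01,  6.95146085e-02,
        3.52856156e-02, -9.07678600e-05]), 'eef_pos': array([0.13018356, 0.50838249, 0.26016064]), 'eef_rot': array([ 0.08799573,  0.70172001, -0.08885931,  0.70139133]), 'ft_force': array([-0.72871659,  0.26510616, -0.11377347]), 'ft_torque': array([ 0.01482307, -0.02137017,  0.01594937]), 'width': 0.08785678865357083}
scene {'fx': 412.6979, 'fy': 412.6979, 'cx': 250.475, 'cy': 194.7753, 'D': [0.0122, 0.0, 0.0, 0.0, 0.0], 'R': [[0.2781, 0.9604, 0.0155], [0.7127, -0.1956, -0.6736], [-0.6439, 0.1984, -0.7389]], 't': [-0.1356, -0.3106, 1.2804]}
clip [(0.91, [-0.1872, -0.0372, 1.019]), (0.64, [-0.0719, 0.029, 0.9666]), (0.59, [-0.1786, 0.0347, 0.966]), (0.56, [-0.0945, -0.0441, 1.036])]
clip_grip [(0.94, [-0.1792, -0.0017, 0.9272]), (0.88, [
[... 1251 characters left out ...]
, (0.44, [0.0581, 0.0688, 1.1158])]
clip_bore [(0.77, [0.0499, 0.1718, 1.0998]), (0.76, [0.1371, 0.1888, 1.0986]), (0.68, [0.1614, 0.0989, 1.1123]), (0.59, [0.0562, 0.0695, 1.1174])]
rod_mid [(0.62, [-0.0422, -0.0626, 1.0763])]
collar [(0.71, [0.2685, -0.1268, 1.171]), (0.64, [-0.0806, -0.0712, 1.0722])]
rail [(0.81, [-0.045, -0.048, 1.156])]
wrist {'fx': 266.9248, 'fy': 266.9248, 'cx': 251.6878, 'cy': 192.7658, 'D': [-0.0079, 0.0, 0.0, 0.0, 0.0], 'hand_eye': [[0.0007, -0.2613, 0.9653, -0.1224], [1.0, 0.0004, -0.0006, 0.0001], [-0.0003, 0.9653, 0.2613, -0.0662], [0.0, 0.0, 0.0, 1.0]]}
clip []
clip_grip []
clip_nose []
clip_bore []
rod_mid []
collar [(0.65, [-0.1491, 0.2195, 0.4573])]
rail []
```

View pics/scene0.png

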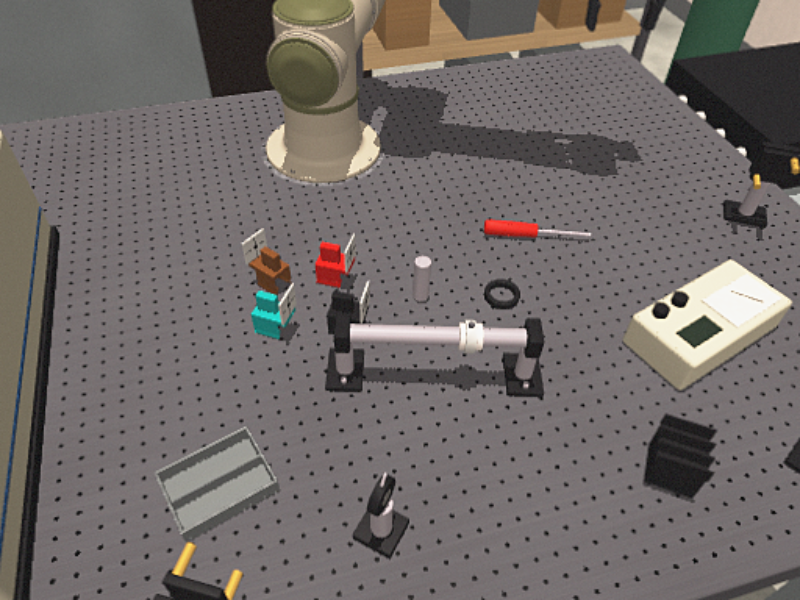

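View pics/top0.png

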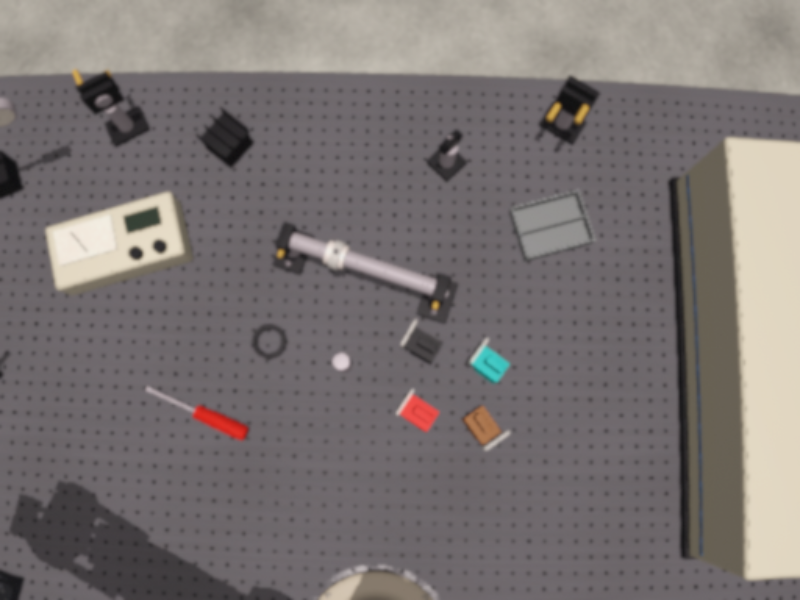

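```bash
cat > h.py <<'E'
import numpy as np,cv2
from scipy.spatial.transform import Rotation as Ro
def ld(f): 
    d=np.load(f);return {k:d[k] for k in d}
def w(c,p,s=None):
    p=np.asarray(p,float)
    if "R" in c: return (p-c["t"])@c["R"]
    H=c["hand_eye"];q=p@H[:3,:3].T+H[:3,3]
    return q@Ro.from_quat(s["eef_rot"]).as_matrix().T+s["eef_pos"]
def cloud(c,s=None):
    h,wd=c["range_z"].shape
    u,v=np.meshgrid(np.arange(wd),np.arange(h))
    K=np.array([[c["fx"],0,c["cx"]],[0,c["fy"],c["cy"]],[0,0,1]],float)
    n=cv2.undistortPoints(np.stack([u,v],-1).reshape(-1,1,2).astype(float),K,np.array(c["D"],float)).reshape(h,wd,2)
    z=c["range_z"][...,None]
    P=w(c,np.concatenate([n*z,z],-1).reshape(-1,3),s).reshape(h,wd,3)
    P[c["range_z"]<=0]=np.nan
    return P
def px(c,X):
    K=np.array([[c["fx"],0,c["cx"]],[0,c["fy"],c["cy"]],[0,0,1]],float)
    rv,_=cv2.Rodrigues(np.array(c["R"],float))
    return cv2.projectPoints(np.asarray(X,float).reshape(-1,1,3),rv,np.array(c["t"],float),K,np.array(c["D"],float))[0].reshape(-1,2)
E
python3 - <<'E'
from h import *
a=ld("scene0.npz");b=ld("top0.npz")
print("S")
for n,L in dict(grip=[[-0.1792,-0.0017,0.9272],[-0.0754,-0.0052,0.9289],[-0.0968,-0.0818,0.9956],[-0.1862,-0.0735,0.9882]],nose=[[-0.0615,-0.0459,1.0203],[-0.1449,0.0277,0.9397],[-0.2104,-0.0635,1.0263],[-0.036,0.0314,0.9502]],rod=[[0.0603,0.0384,0.8458]],col=[[0.0998,0.0402,0.8483]]).items():
    for p in L: X=w(a,p);print(n,X.round(3),px(a,X).round(),px(b,X).round())
print("T")
for n,L in dict(grip=[[0.1413,0.1827,1.0629],[0.1631,0.0938,1.079],[0.0528,0.0638,1.0808],[0.051,0.1707,1.0639]],nose=[[0.1597,0.216,1.0938],[0.1322,0.0831,1.1156],[0.0218,0.159,1.1021],[0.026,0.056,1.1211]],rod=[[-0.0422,-0.0626,1.0763]],col=[[-0.0806,-0.0712,1.0722]],rail=[[-0.045,-0.048,1.156]]).items():
    for p in L: X=w(b,p);print(n,X.round(3),px(a,X).round(),px(b,X).round())
E
```

```text
S
grip [ 0.436 -0.172  0.052] [[171. 194.]] [[316. 234.]]
grip [ 0.461 -0.072  0.055] [[217. 192.]] [[274. 222.]]
grip [ 0.357 -0.064  0.057] [[210. 161.]] [[270. 266.]]
grip [ 0.343 -0.153  0.055] [[173. 164.]] [[308. 273.]]
nose [ 0.377 -0.032  0.015] [[226. 176.]] [[257. 258.]]
nose [ 0.458 -0.143  0.024] [[187. 207.]] [[302. 226.]]
nose [ 0.319 -0.171  0.02 ] [[166. 169.]] [[313. 283.]]
nose [ 0.484 -0.037  0.015] [[235. 208.]] [[260. 214.]]
rod [0.583 0.034 0.089] [[280. 214.]] [[231. 168.]]
col [0.594 0.072 0.087] [[299. 214.]] [[216. 164.]]
T
grip [ 0.347 -0.156  0.053] [[172. 166.]] [[309. 271.]]
grip [ 0.438 -0.176  0.053] [[169. 195.]] [[317. 233.]]
grip [ 0.465 -0.065  0.056] [[220. 193.]] [[272. 220.]]
grip [ 0.357 -0.066  0.054] [[210. 162.]] [[271. 266.]]
nose [ 0.32  -0.175  0.017] [[164. 171.]] [[315. 282.]]
nose [ 0.454 -0.145  0.018] [[186. 207.]] [[303. 227.]]
nose [ 0.374 -0.036  0.019] [[224. 175.]] [[258. 259.]]
nose [ 0.479 -0.038  0.018] [[234. 206.]] [[260. 216.]]
rod [0.587 0.033 0.082] [[280. 217.]] [[232. 168.]]
col [0.594 0.072 0.087] [[299. 214.]] [[216. 164.]]
rail [0.586 0.036 0.001] [[278. 240.]] [[232. 175.]]
```

The clip candidates in the scene view (800 px scale) are brown at (270,268), red at (330,262), turquoise at (268,315) and black at (345,305). The black one, at world ≈(0.463,-0.068), fits the description. It stands near the left clamp, and the collar is at (470,335). Next I'll enlarge it to confirm and fit the depth data.

```bash
python3 - <<'E'
from h import *
a=ld("scene0.npz");b=ld("top0.npz")
im=cv2.resize(a["img"][150:260,190:360,::-1],None,fx=4.6,fy=4.6,interpolation=cv2.INTER_CUBIC);cv2.imwrite("pics/crop0.png",im)
s=[0.08799573,0.70172001,-0.08885931,0.70139133];print("tool axes cols",Ro.from_quat(s).as_matrix().round(3))
P=cloud(a);c=a["img"].astype(int)
# clamp and clip tops
for nm,ctr,rad in(("clip",(0.463,-0.068),0.04),("clampL",(0.555,-0.087),0.035)):
    m=np.hypot(P[...,0]-ctr[0],P[...,1]-ctr[1])<rad
    z=P[m][:,2];print(nm,m.sum(),np.percentile(z,[50,90,99,100]).round(4))
# rod: bright pts z>0.08
m=(P[...,2]>0.075)&(P[...,2]<0.12)&(np.hypot(P[...,0]-0.585,P[...,1]-0.034)<0.15)&(c.sum(-1)>330)
Q=P[m];print(len(Q));ctr=Q.mean(0);u,sv,vt=np.linalg.svd(Q-ctr);print(ctr,vt[0],np.degrees(np.arctan2(vt[0][1],vt[0][0])))
from scipy.optimize import least_squares
def f(x):
    d=np.array([np.cos(x[2]),np.sin(x[2]),x[4]]);d/=np.linalg.norm(d);o=np.array([x[0],x[1],x[3]])
    v=Q-o;return np.linalg.norm(v-np.outer(v@d,d),axis=1)-0.0125
# exclude collar
d=vt[0]*np.sign(vt[0][1]);t=(Q-ctr)@d
h,e=np.histogram(t,20);print(h,e.round(3))
col=w(a,[0.0998,0.0402,0.8483]);tc=(col-ctr)@d
Q=Q[abs(t-tc)>0.04]
o=least_squares(f,[ctr[0],ctr[1],np.arctan2(d[1],d[0]),0.085,0],loss="soft_l1",f_scale=0.001);print(o.x.round(4),np.degrees(o.x[2]),np.abs(o.fun).mean())
E
```

```text
tool axes cols [[-0.001  0.248  0.969]
 [-0.001  0.969 -0.248]
 [-1.    -0.001 -0.   ]]
clip 574 [0.0428 0.0707 0.0854 0.0867]
clampL 1145 [0.0137 0.1024 0.1054 0.1062]
1486
[0.58580099 0.03258112 0.09398184] [0.35799517 0.93363233 0.01304377] 69.0210076631787
[ 93  75  74  61  66  70  68  72  76  64  61  71  92 117  94  70  62  68
  68  64] [-0.115 -0.103 -0.092 -0.08  -0.069 -0.057 -0.046 -0.034 -0.023 -0.011
  0.     0.012  0.023  0.035  0.046  0.058  0.069  0.081  0.092  0.104
  0.115]
[9.1230e-01 1.0762e+00 1.2638e+00 8.6000e-02 1.0000e-04] 72.41045159434066 0.004818566072423756
```

View pics/crop0.png

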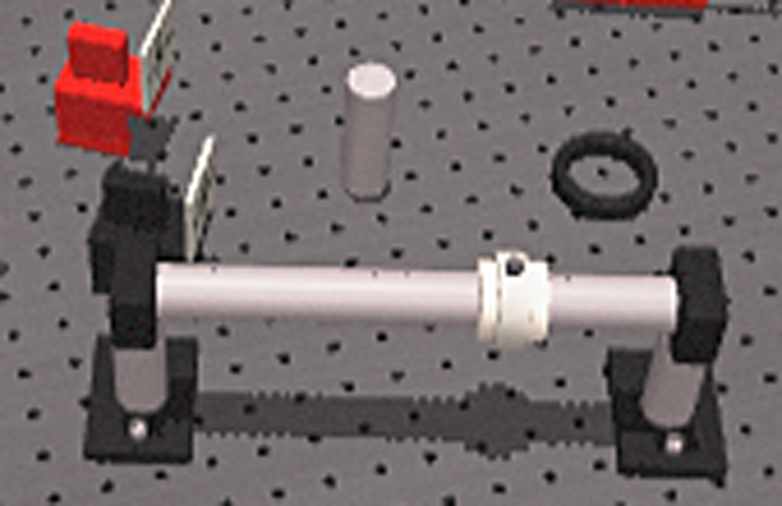

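The crop confirms the black clip at about (140,220), plate at (200,195) on its collar side, half hidden behind the left clamp. The bush is the thin white ring left of the collar at (487,300). I'll take the wrist camera over there next.

send_rows:
  plan:
    - [1.84, 0, 0, 0, -421, 490, 0]
    - [1.84, 0, 0, 0, -421, 490, 0]
    - [1.84, 0, 0, 0, -421, 490, 0]
    - [1.84, 0, 0, 0, -421, 490, 0]
    - [1.84, 0, 0, 0, -421, 490, 0]
    - [1.84, 0, 0, 0, -421, 490, 0]
    - [1.84, 0, 0, 0, -421, 490, 0]
    - [1.84, 0, 0, 0, -421, 490, 0]
    - [1.84, 0, 0, 0, -421, 490, 0]
    - [1.84, 0, 0, 0, -421, 490, 0]

```text
time_s: 2.45
eef_pos: [0.4894, -0.0056, 0.2609]
eef_rot: [0.613, 0.353, -0.613, 0.353]
ft_force: [0.8, 0.9, -0.7]
width: 0.0882
```

```bash
cat > look.py <<'E'
from h import *
from rig import r
def look(tag,names=()):
    s=r.sense();c=r.snapshot("wrist")
    np.savez(f"{tag}.npz",eef_pos=s["eef_pos"],eef_rot=s["eef_rot"],**{k:np.array(v) for k,v in c.items()})
    cv2.imwrite(f"pics/{tag}.png",cv2.resize(c["img"][:,:,::-1],(800,600)))
    R=Ro.from_quat(s["eef_rot"]).as_matrix();print("t",s["time_s"],"pos",s["eef_pos"].round(4),"yaw",np.degrees(np.arctan2(R[1,1],R[0,1])).round(2),"x",R[:,0].round(4))
    for n in names:
        for d in r.tip_of("wrist",n):
            p=np.array(d["centre"]);print(n,round(d["score"],2),w(c,p,s).round(4),"px800",((c["fx"]*p[:2]/p[2]+[c["cx"],c["cy"]])*1.5625).round())
    return s,c
E
python3 - <<'E'
from look import *
s,c=look("w1",("clip_grip","clip_bore","clip_nose","rod_mid","collar"))
E
```

```text
t 2.45 pos [ 0.4894 -0.0056  0.2609] yaw -30.13 x [ 6.e-04  0.e+00 -1.e+00]
clip_grip 0.85 [ 0.4625 -0.0694  0.057 ] px800 [403. 356.]
clip_grip 0.74 [ 0.3493 -0.1561  0.0513] px800 [344. 484.]
clip_grip 0.67 [ 0.4404 -0.1698  0.0544] px800 [436. 455.]
clip_grip 0.66 [ 0.3596 -0.0631  0.0559] px800 [297. 405.]
clip_bore 0.94 [ 0.35   -0.1561  0.0194] px800 [348. 462.]
clip_bore 0.84 [ 0.3565 -0.0623  0.0215] px800 [301. 387.]
clip_bore 0.6 [ 0.4646 -0.0693  0.0194] px800 [404. 339.]
clip_nose 0.83 [ 0.4843 -0.038   0.0197] px800 [405. 300.]
clip_nose 0.81 [ 0.3248 -0.1732  0.0172] px800 [336. 484.]
clip_nose 0.7 [ 0.3756 -0.0347  0.0178] px800 [303. 353.]
clip_nose 0.69 [ 0.4648 -0.068   0.0581] px800 [404. 354.]
clip_nose 0.67 [ 0.4569 -0.1437  0.0181] px800 [435. 404.]
rod_mid 0.57 [3.524e-01 2.993e-01 3.000e-04] px800 [55. 24.]
rod_mid 0.55 [0.5803 0.0324 0.0871] px800 [480. 171.]
rod_mid 0.22 [ 0.4625 -0.0693  0.0553] px800 [403. 355.]
rod_mid 0.22 [ 0.4635 -0.0642  0.0189] px800 [400. 335.]
collar 0.58 [0.5934 0.0634 0.0862] px800 [476. 118.]
```

View pics/w1.png

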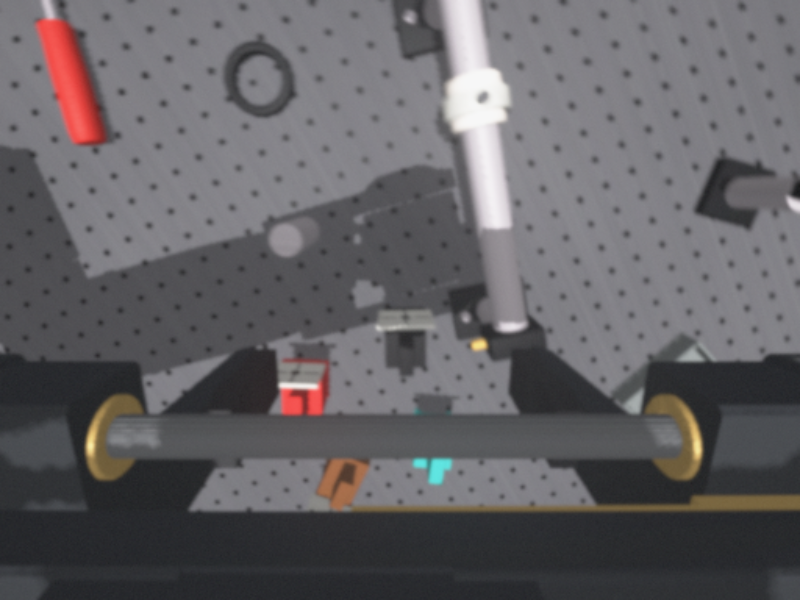

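```bash
cat > fit.py <<'E'
from h import *
from scipy.optimize import least_squares
def rodfit(Q,ctr,yaw0):
    y0=np.radians(yaw0)
    def f(x):
        d=np.array([np.cos(x[0]),np.sin(x[0]),x[3]]);d/=np.linalg.norm(d)
        n=np.array([-np.sin(y0),np.cos(y0),0]);o=np.array([ctr[0],ctr[1],x[2]])+n*x[1]
        v=Q-o;return np.linalg.norm(v-np.outer(v@d,d),axis=1)-0.0125
    o=least_squares(f,[y0,0,0.085,0],loss="soft_l1",f_scale=0.001)
    n=np.array([-np.sin(y0),np.cos(y0),0])
    return np.degrees(o.x[0]),(np.array([ctr[0],ctr[1],0])+n*o.x[1]+[0,0,o.x[2]]),o.x[3],np.abs(o.fun).mean()
E
python3 - <<'E'
from fit import *
ctr=np.array([0.584,0.034]);yaw0=74;d=np.array([np.cos(np.radians(yaw0)),np.sin(np.radians(yaw0))]);n=np.array([-d[1],d[0]])
for f in("scene0","top0","w1"):
    c=ld(f+".npz");P=cloud(c,c)
    t=(P[...,:2]-ctr)@d;l=(P[...,:2]-ctr)@n
    m=(abs(l)<0.03)&(t>-0.11)&(t<0.0)&(P[...,2]>0.07)&(P[...,2]<0.12)
    m|=(abs(l)<0.03)&(t>0.075)&(t<0.11)&(P[...,2]>0.07)&(P[...,2]<0.12)
    Q=P[m];print(f,len(Q),rodfit(Q,ctr,yaw0),"bounds l",np.percentile(l[m],[1,99]).round(4))
    # profile along rod: top height/ half width
    for t0 in np.arange(-0.145,0.146,0.005):
        k=(abs(t-t0)<0.003)&(abs(l)<0.035)&(P[...,2]>0.06)&(P[...,2]<0.13)
        if k.sum()>2: print(round(t0,3),k.sum(),"top",np.percentile(P[k][:,2],95).round(4),end=" | ")
    print()
    g=np.array([0.4630,-0.069]);yaw=60;e=np.array([.5,.866]);q=np.array([-.866,.5])
    x=(P[...,:2]-g)@e;y=(P[...,:2]-g)@q
    k=(abs(x)<0.05)&(abs(y)<0.04)&(P[...,2]>0.05)
    for lo,hi in((0.03,0.05),(0.05,0.066),(0.066,0.08),(0.08,0.095)):
        kk=(abs(x)<0.05)&(abs(y)<0.035)&(P[...,2]>lo)&(P[...,2]<hi)
        if kk.sum()>5: print(" z",lo,hi,kk.sum(),"x",np.percentile(x[kk],[2,50,98]).round(4),"y",np.percentile(y[kk],[2,50,98]).round(4))
    kk=(x>0.02)&(x<0.05)&(abs(y)<0.03)&(P[...,2]>0.06)
    if kk.sum()>5:
        A=np.polyfit(y[kk],x[kk],1);print(" plate slope deg",np.degrees(np.arctan(A[0])),"x at 0",A[1], "zmax",np.percentile(P[kk][:,2],98))
E
```

```text
scene0 861 (np.float64(72.53781382617693), array([0.58228366, 0.03449215, 0.08591391]), np.float64(0.0006986815475120535), np.float64(0.0009111191862852476)) bounds l [-0.0137  0.0114]
-0.135 41 top 0.1055 | -0.13 76 top 0.1057 | -0.125 78 top 0.105 | -0.12 75 top 0.1051 | -0.115 65 top 0.1037 | -0.11 36 top 0.0989 | -0.105 36 top 0.0989 | -0.1 35 top 0.099 | -0.095 36 top 0.0987 | -0.09 38 top 0.0985 | -0.085 39 top 0.0992 | -0.08 37 top 0.099 | -0.075 32 top 0.0984 | -0.07 36 top 0.0986 | -0.065 32 top 0.0994 | -0.06 36 top 0.0997 | -0.055 36 top 0.0997 | -0.05 36 top 0.0993 | -0.045 36 top 0.0986 | -0.04 36 top 0.0988 | -0.035 36 top 0.0989 | -0.03 35 top 0.098 | -0.025 36 top 0.0987 | -0.02 33 top 0.0997 | -0.015 38 top 0.0987 | -0.01 37 top 0.0987 | -0.005 37 top 0.0991 | 0.0 36 top 0.0984 | 0.005 35 top 0.0984 | 0.01 35 top 0.0987 | 0.015 36 top 0.0997 | 0.02 36 top 0.0992 | 0.025 44 top 0.1019 | 0.03 62 top 0.1041 | 0.035 66 top 0.1074 | 0.04 69 top 0.1124 | 0.045 60 top 0.1112 | 0.05 44 top 0.1059 | 0.055 39 top 0.1041 | 0.06 36 top 0.0992 | 0.065 40 top 0.0986 | 0.07 38 top 
[... 3412 characters left out ...]
top 0.1059 | 0.04 297 top 0.1099 | 0.045 264 top 0.109 | 0.05 216 top 0.1033 | 0.055 187 top 0.1016 | 0.06 154 top 0.0966 | 0.065 172 top 0.0965 | 0.07 176 top 0.0968 | 0.075 177 top 0.0962 | 0.08 179 top 0.0963 | 0.085 182 top 0.0965 | 0.09 182 top 0.0966 | 0.095 173 top 0.0964 | 0.1 61 top 0.0955 | 0.105 5 top 0.0873 | 
 z 0.03 0.05 570 x [-0.0169  0.008   0.0363] y [-0.0186  0.0008  0.0172]
 z 0.05 0.066 163 x [0.0166 0.0357 0.0365] y [-0.0205  0.0012  0.0213]
 z 0.066 0.08 340 x [-0.0115  0.0116  0.0365] y [-0.0197 -0.0011  0.0197]
 z 0.08 0.095 103 x [0.0332 0.0347 0.0363] y [-0.0198 -0.0006  0.0208]
 plate slope deg -0.9357312994190546 x at 0 0.03547412420136905 zmax 0.0826836292048823
```

send_rows:
  plan:
    - [-0.012, 0, 0, 50, 9, 66, 168]
    - [-0.012, 0, 0, 100, 9, 66, 168]
    - [-0.012, 0, 0, 110, 9, 66, 168]
    - [-0.012, 0, 0, 110, 9, 66, 168]
    - [-0.012, 0, 0, 110, 9, 66, 168]
    - [-0.012, 0, 0, 110, 9, 66, 168]

```text
time_s: 3.5
eef_pos: [0.4638, -0.0643, 0.1521]
eef_rot: [0.61, 0.359, -0.609, 0.36]
ft_force: [-0.8, -0.2, 0.0]
width: 0.031
```

```bash
python3 - <<'E'
from look import *
s,c=look("w2",("clip_grip","clip_bore","clip_nose"))
print(s["width"],s["ft_force"])
P=cloud(c,s);np.set_printoptions(suppress=True)
g=np.array([0.4641,-0.0671]);a=np.radians(60.6);e=np.array([np.cos(a),np.sin(a)]);q=np.array([-e[1],e[0]])
x=(P[...,:2]-g)@e;y=(P[...,:2]-g)@q
for lo,hi in((0.03,0.05),(0.05,0.066),(0.066,0.078),(0.078,0.095)):
    kk=(abs(x)<0.045)&(abs(y)<0.028)&(P[...,2]>lo)&(P[...,2]<hi)
    if kk.sum()>5: print(" z",lo,hi,kk.sum(),"x",np.percentile(x[kk],[2,50,98]).round(4),"y",np.percentile(y[kk],[2,50,98]).round(4))
kk=(x>0.025)&(x<0.045)&(abs(y)<0.03)&(P[...,2]>0.06)&(P[...,2]<0.095);A=np.polyfit(y[kk],x[kk],1);print(np.degrees(np.arctan(A[0])),A[1])
b=np.array([0.5464,-0.0852]);m=(np.hypot(P[...,0]-b[0],P[...,1]-b[1])<0.045);print("clamp zmax",np.nanmax(P[m][:,2]))
E
```

```text
t 3.5 pos [ 0.4638 -0.0643  0.1521] yaw -28.96 x [ 2.2e-03 -7.0e-04 -1.0e+00]
clip_grip 0.93 [ 0.4389 -0.1724  0.0545] px800 [441. 479.]
clip_grip 0.91 [ 0.4629 -0.0679  0.0577] px800 [393. 322.]
clip_grip 0.76 [ 0.3473 -0.1558  0.0527] px800 [302. 518.]
clip_bore 0.97 [ 0.3572 -0.0615  0.0224] px800 [247. 372.]
clip_bore 0.92 [ 0.3487 -0.1525  0.0194] px800 [311. 478.]
clip_bore 0.64 [ 0.4626 -0.0671  0.0224] px800 [392. 304.]
clip_bore 0.62 [ 0.4371 -0.1691  0.0169] px800 [431. 441.]
clip_nose 0.91 [ 0.3761 -0.0327  0.0183] px800 [249. 320.]
clip_nose 0.85 [ 0.459  -0.1443  0.0231] px800 [443. 404.]
clip_nose 0.7 [ 0.4812 -0.0377  0.0179] px800 [395. 248.]
0.031036948690984705 [-0.76001526 -0.22312786  0.03188456]
 z 0.03 0.05 1379 x [-0.0187  0.0073  0.0338] y [-0.0181  0.0005  0.0169]
 z 0.05 0.066 228 x [0.0142 0.0335 0.0341] y [-0.0209 -0.001   0.0205]
 z 0.066 0.078 653 x [-0.0138  0.0057  0.034 ] y [-0.0187 -0.0004  0.0181]
 z 0.078 0.095 307 x [0.0306 0.0324 0.034 ] y [-0.0212 -0.0007  0.0207]
-0.8065729556882464 0.03290888866396844
clamp zmax 0.23576228308255134
```

View pics/w2.png

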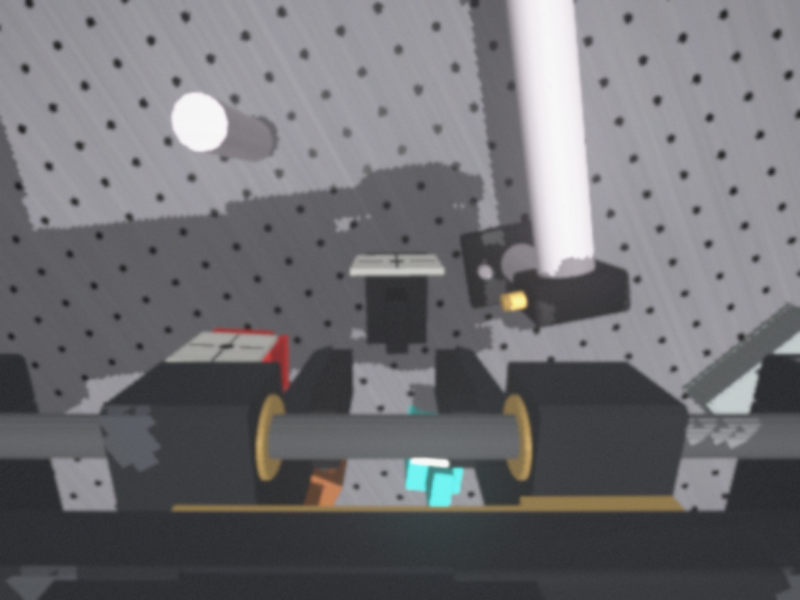

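The black clip (tab at (397,320), plate at (397,263)) sits centred between the fingers. The red clip is far left and turquoise is below. The yellow thumbscrew at (513,300) clears a 31 mm opening. I'll descend with the tips about 5 mm above the saddle, so the body passes over the clamp.

send_rows:
  plan:
    - [0, 0, 0, 30, 1.5, 2.5, 168]
    - [0, 0, 0, 60, 1.5, 2.5, 168]
    - [0, 0, 0, 75, 1.5, 2.5, 168]
    - [0, 0, 0, 83, 1.5, 2.5, 168]
    - [0, 0, 0, 83, 1.5, 2.5, 168]
    - [0, 0, 0, 83, 1.5, 2.5, 168]
    - [0, 0, 0, 83, 1.5, 2.5, 168]

```text
time_s: 4.58
eef_pos: [0.4637, -0.0675, 0.0687]
eef_rot: [0.61, 0.358, -0.609, 0.359]
ft_force: [0.2, 1.0, 0.7]
width: 0.0301
```

send_rows:
  plan:
    - [0, 0, 0, 0, 0, 0, 255]
    - [0, 0, 0, 0, 0, 0, 255]
    - [0, 0, 0, 0, 0, 0, 255]
    - [0, 0, 0, 0, 0, 0, 255]
    - [0, 0, 0, 0, 0, 0, 255]
    - [0, 0, 0, 0, 0, 0, 255]

```text
time_s: 5.32
eef_pos: [0.4638, -0.0675, 0.0688]
eef_rot: [0.61, 0.358, -0.609, 0.359]
ft_force: [-0.4, 0.4, 2.5]
width: 0.0119
```

send_rows:
  plan:
    - [0, 0, 0, -20, 0, 0, 255]
    - [0, 0, 0, -60, 0, 0, 255]
    - [0, 0, 0, -110, 0, 0, 255]
    - [-0.1, 0, 0, -150, 20, -30, 255]
    - [-0.2, 0, 0, -150, 50, -70, 255]
    - [-0.2, 0, 0, -150, 66, -97, 255]
    - [-0.2, 0, 0, -150, 66, -97, 255]
    - [-0.2, 0, 0, -150, 66, -97, 255]
    - [-0.2, 0, 0, -150, 66, -97, 255]

```text
time_s: 6.45
eef_pos: [0.5676, -0.0151, 0.2191]
eef_rot: [0.571, 0.417, -0.57, 0.418]
ft_force: [-0.6, 0.1, -0.7]
width: 0.0113
```

```bash
cat > meas.py <<'E'
from look import *
from fit import *
np.set_printoptions(suppress=True)
import sys
tag=sys.argv[1]
s,c=look(tag,("clip_grip","clip_bore","clip_nose","collar"))
print(s["width"],s["ft_force"].round(2))
P=cloud(c,s)
ctr=np.array([0.584,0.034]);yaw0=72.5;d=np.array([np.cos(np.radians(yaw0)),np.sin(np.radians(yaw0))]);n=np.array([-d[1],d[0]])
t=(P[...,:2]-ctr)@d;l=(P[...,:2]-ctr)@n
m=(abs(l)<0.025)&(((t>-0.01)&(t<0.018))|((t>0.07)&(t<0.10)))&(P[...,2]>0.07)&(P[...,2]<0.105)
print("rod",m.sum(),rodfit(P[m],ctr,yaw0))
for t0 in np.arange(-0.02,0.07,0.002):
    k=(abs(t-t0)<0.001)&(abs(l)<0.03)&(P[...,2]>0.06)&(P[...,2]<0.12)
    if k.sum()>2: print(round(t0,3),k.sum(),np.percentile(P[k][:,2],95).round(4),end=" | ")
print()
# clip in tool coords
R=Ro.from_quat(s["eef_rot"]).as_matrix();T=(P-s["eef_pos"])@R
k=(abs(T[...,1])<0.03)&(T[...,2]<-0.025)&(T[...,2]>-0.05)&(T[...,0]>-0.03)&(T[...,0]<0.06)
if k.sum()>10:
    A=np.polyfit(T[k][:,1],T[k][:,2],1);B=np.polyfit(T[k][:,0],T[k][:,2],1);print("plate: z range",np.percentile(T[k][:,2],[2,50,98]).round(4),"y",np.percentile(T[k][:,1],[1,50,99]).round(4),"xtop",np.percentile(T[k][:,0],1).round(4),"slopes",np.degrees(np.arctan([A[0],B[0]])))
E
python3 meas.py w3
```

```text
t 6.45 pos [ 0.5676 -0.0151  0.2191] yaw -17.58 x [ 0.0014 -0.0006 -1.    ]
clip_grip 0.87 [ 0.5684 -0.0155  0.2042] px800 [394. 382.]
clip_grip 0.81 [ 0.3576 -0.0609  0.0563] px800 [149. 423.]
clip_bore 0.82 [ 0.3567 -0.0621  0.0235] px800 [171. 403.]
clip_bore 0.73 [ 0.5696 -0.0166  0.172 ] px800 [397. 350.]
clip_nose 0.89 [ 0.3736 -0.0338  0.0188] px800 [177. 366.]
clip_nose 0.74 [0.5811 0.0174 0.1673] px800 [398. 266.]
collar 0.96 [0.5922 0.061  0.0832] px800 [392. 165.]
collar 0.53 [ 0.5714 -0.0148  0.1475] px800 [399. 327.]
0.011327117591732177 [-0.6   0.07 -0.67]
rod 1969 (np.float64(72.55037598110707), array([0.58393959, 0.03401905, 0.08332125]), np.float64(0.0008188119868479592), np.float64(0.0004509553853664825))
-0.02 52 0.0961 | -0.018 54 0.0967 | -0.016 55 0.0967 | -0.014 53 0.0961 | -0.012 56 0.0963 | -0.01 64 0.0961 | -0.008 56 0.0966 | -0.006 53 0.0963 | -0.004 56 0.096 | -0.002 66 0.0963 | -0.0 55 0.0964 | 0.002 52 0.0964 | 0.004 56 0.0957 | 0.006 74 0.0964 | 0.008 52 0.0964 | 0.01 52 0.096 | 0.012 58 0.0962 | 0.014 72 0.0963 | 0.016 53 0.0963 | 0.018 54 0.0963 | 0.02 79 0.0965 | 0.022 55 0.0964 | 0.024 64 0.0963 | 0.026 66 0.0964 | 0.028 110 0.1015 | 0.03 92 0.1015 | 0.032 97 0.1014 | 0.034 121 0.1025 | 0.036 130 0.1052 | 0.038 120 0.1089 | 0.04 127 0.1095 | 0.042 119 0.11 | 0.044 118 0.1098 | 0.046 120 0.1053 | 0.048 86 0.1047 | 0.05 95 0.1014 | 0.052 104 0.1015 | 0.054 104 0.1018 | 0.056 99 0.1015 | 0.058 32 0.0972 | 0.06 72 0.0963 | 0.062 69 0.0965 | 0.064 74 0.0967 | 0.066 74 0.0963 | 0.068 74 0.0965 | 0.07 71 0.0968 | 
plate: z range [-0.0344 -0.034  -0.0315] y [-0.0209  0.0004  0.0221] xtop -0.0138 slopes [-0.06818357 -1.22309892]
```

View pics/w3.png

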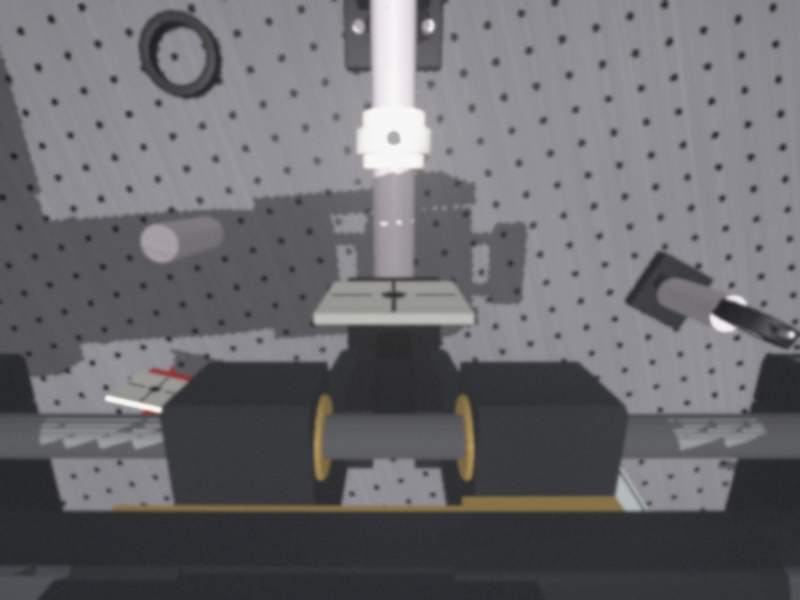

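Wrist view: the held clip's plate is at (394,300), the rod is centred under it at column 394, and the bush front edge is at (393,165). The bush face is at t≈+27 mm and the collar face at ≈+34.5 mm. The nose is at ≈−18 mm, which is about 52 mm short of the collar. The alignment is good, so I'll descend to just above contact.

send_rows:
  plan:
    - [-0.002, 0, 0, 30, 0.4, 0, 255]
    - [-0.002, 0, 0, 50, 0.4, 0, 255]
    - [-0.002, 0, 0, 58, 0.4, 0, 255]
    - [-0.002, 0, 0, 58, 0.4, 0, 255]
    - [-0.002, 0, 0, 58, 0.4, 0, 255]
    - [-0.002, 0, 0, 58, 0.4, 0, 255]

```text
time_s: 7.45
eef_pos: [0.5688, -0.0151, 0.1618]
eef_rot: [0.571, 0.417, -0.569, 0.419]
ft_force: [0.4, 0.4, -1.0]
width: 0.0117
```

```bash
python3 - <<'E'
from h import *
from rig import r
c=r.snapshot("scene");np.savez("scene1.npz",**{k:np.array(v) for k,v in c.items()})
cv2.imwrite("pics/s1.png",cv2.resize(c["img"][100:260,180:380,::-1],(800,640),interpolation=cv2.INTER_CUBIC)[:600])
print(r.sense()["ft_force"],r.sense()["eef_pos"])
E
```

```text
[-0.17725088  0.02970778 -0.42106518] [ 0.56874501 -0.01503963  0.16167922]
```

View pics/s1.png

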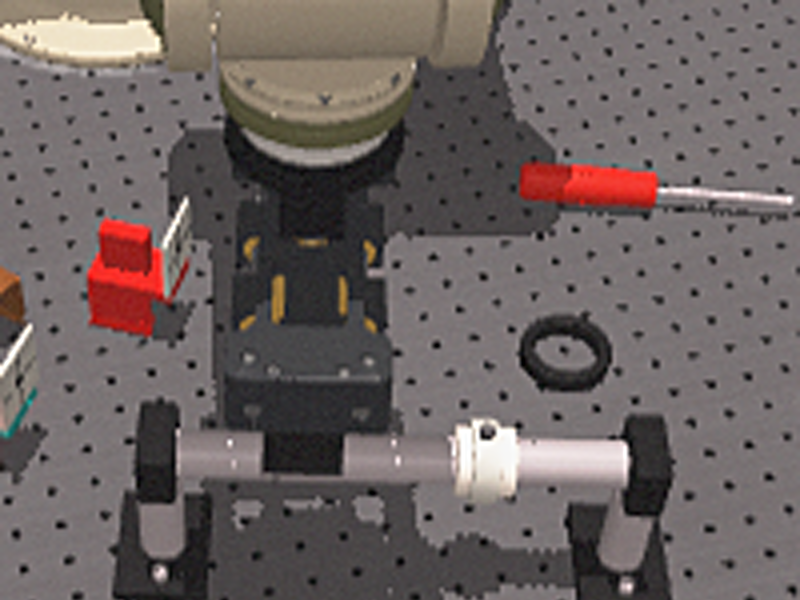

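send_rows:
  plan:
    - [0, 0, 0, 2, 0, 0, 255]
    - [0, 0, 0, 4, 0, 0, 255]
    - [0, 0, 0, 6, 0, 0, 255]
    - [0, 0, 0, 7, 0, 0, 255]

```text
time_s: 8.0
eef_pos: [0.5687, -0.015, 0.1549]
eef_rot: [0.571, 0.418, -0.569, 0.419]
ft_force: [-2.1, 1.3, 6.7]
width: 0.0117
```

send_rows:
  plan:
    - [0, 0, 0, 1, 0, 0, 255]
    - [0, 0, 0, 2, 0, 0, 255]
    - [0, 0, 0, 3, 0, 0, 255]

```text
time_s: 8.38
eef_pos: [0.5689, -0.0149, 0.1535]
eef_rot: [0.571, 0.417, -0.569, 0.42]
ft_force: [-5.9, 1.6, 15.6]
width: 0.0119
```

Lateral force points to +l (tool −y), so the clip sits slightly to the −l side, in line with my 0.8 mm estimate. I'll ease off and recentre.

send_rows:
  plan:
    - [0, 0, 0, -2, 0, 0, 255]
    - [0, 0, 0, -3, -0.5, 0, 255]
    - [0, 0, 0, -3, -1, 0, 255]
    - [0, 0, 0, -3, -1, 0, 255]

```text
time_s: 8.88
eef_pos: [0.568, -0.0146, 0.1563]
eef_rot: [0.571, 0.417, -0.569, 0.42]
ft_force: [-0.1, -0.7, -0.6]
width: 0.0118
```

send_rows:
  plan:
    - [0, 0, 0, 1, 0, 0, 255]
    - [0, 0, 0, 2, 0, 0, 255]
    - [0, 0, 0, 3, 0, 0, 255]
    - [0, 0, 0, 4, 0, 0, 255]

```text
time_s: 9.38
eef_pos: [0.5684, -0.0147, 0.1538]
eef_rot: [0.571, 0.417, -0.569, 0.42]
ft_force: [-3.7, 1.1, 13.4]
width: 0.0115
```

send_rows:
  plan:
    - [0, 0, 0, -2, -0.5, 0, 255]
    - [0, 0, 0, -2.5, -1.2, 0, 255]
    - [0, 0, 0, -2.5, -1.2, 0, 255]

```text
time_s: 9.75
eef_pos: [0.5671, -0.0144, 0.156]
eef_rot: [0.571, 0.417, -0.569, 0.42]
ft_force: [0.8, -0.4, -0.8]
width: 0.0116
```

send_rows:
  plan:
    - [0, 0, 0, 1, 0, 0, 255]
    - [0, 0, 0, 2, 0, 0, 255]
    - [0, 0, 0, 3, 0, 0, 255]
    - [0, 0, 0, 3.5, 0, 0, 255]

```text
time_s: 10.25
eef_pos: [0.5678, -0.0145, 0.154]
eef_rot: [0.572, 0.416, -0.568, 0.421]
ft_force: [-2.6, -0.3, 12.4]
width: 0.0119
```

```bash
python3 meas.py w4; python3 - <<'E'
from rig import r
s=r.sense();print(s["ft_force"],s["ft_torque"],s["eef_pos"],s["eef_rot"])
import cv2,numpy as np
from h import *
c=ld("w4.npz");print(c["img"].shape)
cv2.imwrite("pics/w4c.png",cv2.resize(c["img"][130:290,150:350,::-1],(800,640),interpolation=cv2.INTER_CUBIC)[:600])
E
```

```text
t 10.25 pos [ 0.5678 -0.0145  0.154 ] yaw -17.44 x [ 0.0078 -0.0021 -1.    ]
clip_grip 0.77 [ 0.5663 -0.0151  0.1446] px800 [387. 391.]
clip_grip 0.62 [ 0.3597 -0.063   0.0547] px800 [ 94. 482.]
clip_grip 0.22 [ 0.5828  0.034  -0.0029] px800 [390. 214.]
clip_bore 0.87 [ 0.3591 -0.0643  0.0227] px800 [125. 452.]
clip_bore 0.72 [ 0.5679 -0.0117  0.1042] px800 [389. 340.]
clip_nose 0.74 [0.5818 0.0191 0.1045] px800 [398. 265.]
clip_nose 0.62 [ 0.3753 -0.0387  0.0192] px800 [133. 412.]
collar 0.62 [0.5921 0.064  0.0821] px800 [389. 153.]
collar 0.59 [0.5831 0.035  0.0846] px800 [390. 223.]
0.011892780490171926 [-2.61 -0.34 12.4 ]
rod 2608 (np.float64(72.52637003345028), array([0.58399596, 0.03400127, 0.08334029]), np.float64(9.545634896073801e-05), np.float64(0.0004282472681729939))
-0.02 96 0.0963 | -0.018 160 0.1194 | -0.016 107 0.0965 | -0.014 96 0.0965 | -0.012 99 0.0966 | -0.01 101 0.0967 | -0.008 103 0.0963 | -0.006 99 0.0961 | -0.004 107 0.0961 | -0.002 101 0.0965 | -0.0 105 0.0965 | 0.002 103 0.0963 | 0.004 103 0.0967 | 0.006 104 0.0964 | 0.008 106 0.0962 | 0.01 105 0.0965 | 0.01
[... 152 characters left out ...]
 217 0.1014 | 0.03 167 0.1017 | 0.032 182 0.1016 | 0.034 260 0.1041 | 0.036 221 0.1053 | 0.038 244 0.1093 | 0.04 232 0.1097 | 0.042 234 0.1099 | 0.044 217 0.1097 | 0.046 221 0.1057 | 0.048 138 0.1049 | 0.05 179 0.1016 | 0.052 195 0.1016 | 0.054 203 0.1017 | 0.056 148 0.1015 | 0.058 70 0.0963 | 0.06 133 0.0966 | 0.062 137 0.0963 | 0.064 148 0.0964 | 0.066 134 0.0967 | 0.068 142 0.0966 | 0.07 146 0.0964 | 
plate: z range [-0.0479 -0.034  -0.0313] y [-0.0208  0.0004  0.0219] xtop -0.0138 slopes [ 0.11856422 -4.98794043]
[-0.89087922 -0.15650155  9.62532116] [-0.01650096  0.37679835  0.00288905] [ 0.56780904 -0.01450904  0.15400509] [ 0.57179105  0.41623525 -0.56817764  0.4206868 ]
(384, 512, 3)
```

View pics/w4c.png

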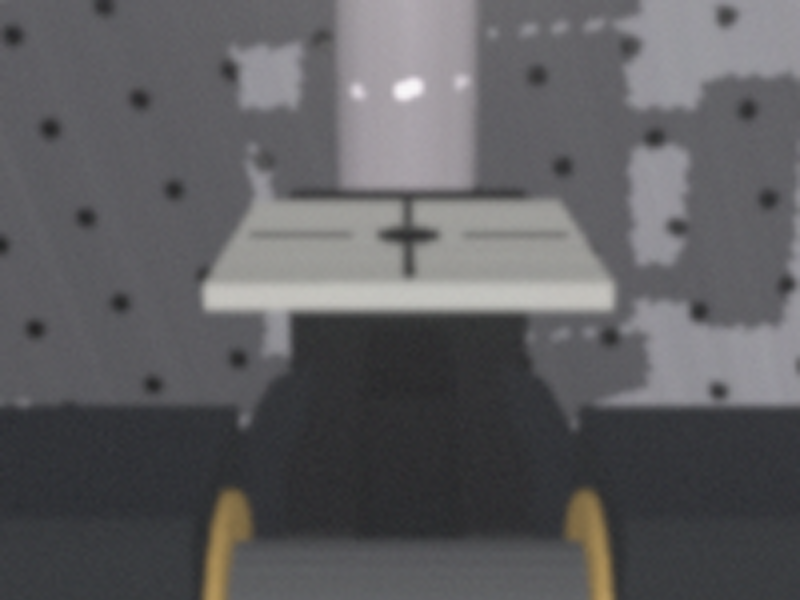

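Clip and rod are centred (plate middle x=409, rod middle x=407 in the crop). I'll press on in small steps and remove the slight tilt.

send_rows:
  plan:
    - [0, 0, -0.008, 1, 0, 0, 255]
    - [0, 0, -0.008, 2, 0, 0, 255]
    - [0, 0, -0.008, 3, 0, 0, 255]
    - [0, 0, -0.008, 4, 0, 0, 255]

```text
time_s: 11.0
eef_pos: [0.5687, -0.0147, 0.1524]
eef_rot: [0.571, 0.418, -0.569, 0.419]
ft_force: [-3.6, 0.6, 21.0]
width: 0.0116
```

```bash
python3 - <<'E'
from look import *
s=r.sense();print(s["ft_force"],s["ft_torque"],s["eef_pos"])
c=r.snapshot("scene")
s=r.sense();print(s["ft_force"],s["ft_torque"],s["eef_pos"])
cv2.imwrite("pics/s2.png",cv2.resize(c["img"][190:240,200:340,::-1],(800,286),interpolation=cv2.INTER_CUBIC))
s,c=look("w5");print(s["ft_force"])
R=Ro.from_quat(s["eef_rot"]).as_matrix();P=cloud(c,s);T=(P-s["eef_pos"])@R
k=(abs(T[...,1])<0.021)&(T[...,2]<-0.030)&(T[...,2]>-0.035)&(T[...,0]>-0.03)&(T[...,0]<0.01);print("plate top x",np.percentile(T[k][:,0],[1,3,10]))
E
```

```text
[-3.59827031  0.55136161 20.98872985] [0.10543305 0.88196893 0.03370919] [ 0.56870258 -0.01467266  0.15242619]
[-3.05323074  0.74611419 17.15235491] [ 0.11077148  0.86227328 -0.04619916] [ 0.5687043  -0.01466834  0.15241881]
t 11.05 pos [ 0.5687 -0.0147  0.1524] yaw -17.42 x [ 3.8e-03 -6.0e-04 -1.0e+00]
[-3.05323074  0.74611419 17.15235491]
plate top x [-0.0140368  -0.01365473 -0.0131661 ]
```

View pics/s2.png

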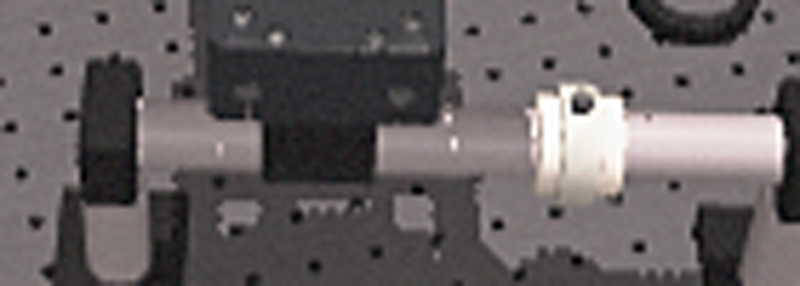

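send_rows:
  plan:
    - [0, 0, -0.004, 2, -0.5, 0, 255]
    - [0, 0, -0.004, 3, -1, 0, 255]
    - [0, 0, -0.004, 4, -1, 0, 255]
    - [0, 0, -0.004, 4.5, -1, 0, 255]

```text
time_s: 11.6
eef_pos: [0.5688, -0.0146, 0.1509]
eef_rot: [0.571, 0.417, -0.569, 0.42]
ft_force: [-2.9, 0.7, 19.4]
width: 0.012
```

send_rows:
  plan:
    - [0, 0, -0.003, 2, -0.5, 0, 255]
    - [0, 0, -0.003, 3, -1, 0, 255]
    - [0, 0, -0.003, 4, -1, 0, 255]
    - [0, 0, -0.003, 5, -1, 0, 255]

```text
time_s: 12.1
eef_pos: [0.5688, -0.0144, 0.1484]
eef_rot: [0.571, 0.417, -0.569, 0.42]
ft_force: [-4.2, 0.0, 19.6]
width: 0.012
```

send_rows:
  plan:
    - [0, 0, -0.003, 2, -0.5, 0, 255]
    - [0, 0, -0.003, 3, -1, 0, 255]
    - [0, 0, -0.003, 4, -1, 0, 255]
    - [0, 0, -0.003, 5, -1, 0, 255]

```text
time_s: 12.6
eef_pos: [0.5685, -0.0142, 0.1452]
eef_rot: [0.571, 0.417, -0.569, 0.42]
ft_force: [-1.9, 0.2, 12.0]
width: 0.0118
```

```bash
python3 - <<'E'
from look import *
s,c=look("w6");print(s["ft_force"],s["ft_torque"])
R=Ro.from_quat(s["eef_rot"]).as_matrix();P=cloud(c,s);T=(P-s["eef_pos"])@R
k=(abs(T[...,1])<0.021)&(T[...,2]<-0.030)&(T[...,2]>-0.035)&(T[...,0]>-0.03)&(T[...,0]<0.01);print("plate top x",np.percentile(T[k][:,0],[1,3,10]))
E
```

```text
t 12.6 pos [ 0.5685 -0.0142  0.1452] yaw -17.41 x [ 5.1e-03 -2.0e-04 -1.0e+00]
[-1.94325192  0.20683778 12.00136675] [0.00661096 0.52151152 0.03674139]
plate top x [-0.01388816 -0.01359904 -0.01317077]
```

send_rows:
  plan:
    - [0, 0, -0.004, 2, -0.5, 0, 255]
    - [0, 0, -0.004, 3, -0.5, 0, 255]
    - [0, 0, -0.004, 4, -0.5, 0, 255]
    - [0, 0, -0.004, 5, -0.5, 0, 255]

```text
time_s: 13.15
eef_pos: [0.5681, -0.0141, 0.1402]
eef_rot: [0.571, 0.418, -0.569, 0.419]
ft_force: [-0.5, -0.7, 1.1]
width: 0.0118
```

send_rows:
  plan:
    - [0, 0, 0, 2, 0, 0, 255]
    - [0, 0, 0, 4, 0, 0, 255]
    - [0, 0, 0, 5, 0, 0, 255]
    - [0, 0, 0, 5, 0, 0, 255]

```text
time_s: 13.65
eef_pos: [0.5679, -0.0141, 0.1346]
eef_rot: [0.57, 0.419, -0.57, 0.418]
ft_force: [1.6, -0.8, -5.9]
width: 0.0117
```

send_rows:
  plan:
    - [0, 0, 0, 0.5, 0, 0, 255]
    - [0, 0, 0, 1, 0, 0, 255]
    - [0, 0, 0, 1.5, 0, 0, 255]

```text
time_s: 14.02
eef_pos: [0.568, -0.0141, 0.1339]
eef_rot: [0.57, 0.419, -0.569, 0.419]
ft_force: [-3.0, 0.3, 8.3]
width: 0.0117
```

```bash
python3 - <<'E'
from look import *
s,c=look("w7",("collar",));print(s["ft_force"],s["ft_torque"])
R=Ro.from_quat(s["eef_rot"]).as_matrix();P=cloud(c,s);T=(P-s["eef_pos"])@R
k=(abs(T[...,1])<0.021)&(T[...,2]<-0.030)&(T[...,2]>-0.035)&(T[...,0]>-0.03)&(T[...,0]<0.01);print("plate top x",np.percentile(T[k][:,0],[1,3,10]),"zw",P[k][:,2].max(),"z",np.percentile(T[k][:,2],[2,50,98]))
c=r.snapshot("scene");np.savez("scene2.npz",**{k:np.array(v) for k,v in c.items()})
cv2.imwrite("pics/s3.png",cv2.resize(c["img"][170:250,200:340,::-1],(800,457),interpolation=cv2.INTER_CUBIC))
E
```

```text
t 14.025 pos [ 0.568  -0.0141  0.1339] yaw -17.41 x [ 1.2e-03  9.0e-04 -1.0e+00]
collar 0.83 [0.5937 0.0646 0.0823] px800 [394. 147.]
[-3.04316998  0.33604793  8.29809347] [-0.03443542  0.6019457   0.04249346]
plate top x [-0.01391198 -0.01364649 -0.0132288 ] zw 0.1484470031605446 z [-0.03436444 -0.03394164 -0.0314237 ]
```

View pics/s3.png

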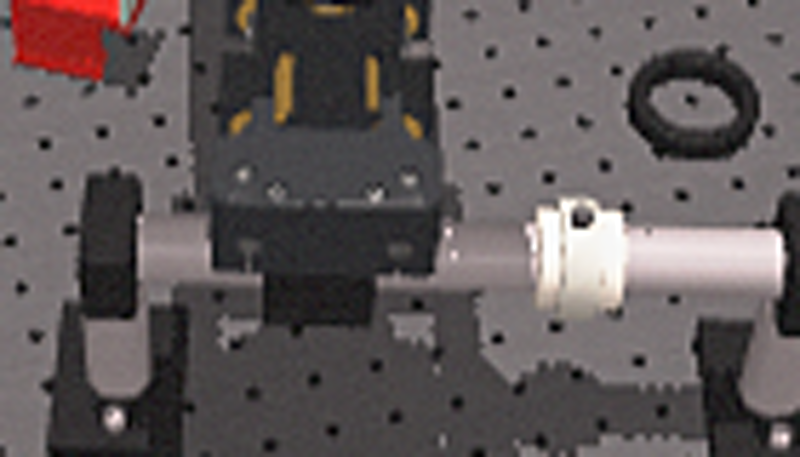

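View pics/w7.png

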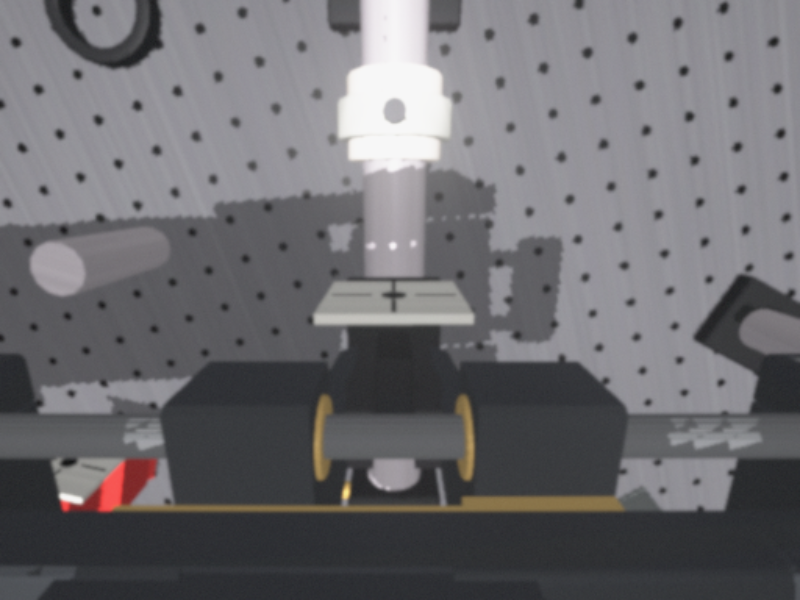

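It snapped: the force peaked at about 20 N (one end-of-call reading of 21 N), then fell to about 1 N, pulled −6 N, and then seated at bore height 85 mm. The views show the clip astride the rod, the bush edge at (394,160) in the wrist view, and the collar where it was. Now I'll slide 36 mm of the ~43 mm gap.

send_rows:
  plan:
    - [0, 0, 0, -0.3, 0, -3, 255]
    - [0, 0, 0, -0.3, 0, -7, 255]
    - [0, 0, 0, -0.3, 0, -12, 255]
    - [0, 0, 0, -0.3, 0, -17, 255]
    - [0, 0, 0, -0.3, 0, -22, 255]
    - [0, 0, 0, -0.3, 0, -27, 255]
    - [0, 0, 0, -0.3, 0, -31, 255]
    - [0, 0, 0, -0.3, 0, -34, 255]
    - [0, 0, 0, -0.3, 0, -36, 255]
    - [0, 0, 0, -0.3, 0, -36, 255]

```text
time_s: 15.42
eef_pos: [0.5788, 0.0204, 0.1342]
eef_rot: [0.571, 0.419, -0.569, 0.418]
ft_force: [1.6, -1.4, -3.7]
width: 0.0115
```

```bash
cat > slide.py <<'E'
from look import *
import sys
s,c=look(sys.argv[1])
d=np.array([np.cos(np.radians(72.53)),np.sin(np.radians(72.53))]);n=np.array([-d[1],d[0]])
print("F along,lat,z",(s["ft_force"][:2]@d).round(2),(s["ft_force"][:2]@n).round(2),s["ft_force"][2].round(2),"width",s["width"])
ctr=np.array([0.584,0.034]);print("tcp t",(s["eef_pos"][:2]-ctr)@d,"l",(s["eef_pos"][:2]-ctr)@n)
P=cloud(c,s);t=(P[...,:2]-ctr)@d;l=(P[...,:2]-ctr)@n
R=Ro.from_quat(s["eef_rot"]).as_matrix();T=(P-s["eef_pos"])@R
k=(abs(T[...,1])<0.02)&(T[...,2]<-0.028)&(T[...,2]>-0.037)&(T[...,0]>-0.03)&(T[...,0]<0.02);print("plate z tool",np.percentile(T[k][:,2],[2,50,98]),"top x",np.percentile(T[k][:,0],2),"plate front t",np.percentile(t[k],[50,98]))
for t0 in np.arange(0.012,0.06,0.001):
    k=(abs(t-t0)<0.0006)&(abs(l)<0.010)&(P[...,2]>0.08)&(P[...,2]<0.112)
    if k.sum()>2: print(round(t0,3),k.sum(),np.percentile(P[k][:,2],90).round(4),end=" | ")
cv2.imwrite(f"pics/{sys.argv[1]}c.png",cv2.resize(c["img"][60:220,150:350,::-1],(750,600),interpolation=cv2.INTER_CUBIC))
E
python3 slide.py w8
```

```text
t 15.425 pos [0.5788 0.0204 0.1342] yaw -17.41 x [ 0.0013  0.0012 -1.    ]
F along,lat,z -0.84 -1.97 -3.72 width 0.011504140441347534
tcp t -0.01451781737777652 l 0.0008869180908985825
plate z tool [-0.03440643 -0.03398537 -0.03137218] top x -0.013621869598955247 plate front t [0.01947108 0.01988078]
0.019 180 0.1098 | 0.02 192 0.1098 | 0.021 62 0.096 | 0.022 60 0.0959 | 0.023 56 0.096 | 0.024 59 0.0959 | 0.025 60 0.0959 | 0.026 59 0.0965 | 0.027 16 0.0988 | 0.028 63 0.1013 | 0.029 68 0.1014 | 0.03 64 0.1015 | 0.031 66 0.1015 | 0.032 68 0.1013 | 0.033 71 0.1016 | 0.034 51 0.1031 | 0.035 62 0.1047 | 0.036 69 0.1053 | 0.037 75 0.1055 | 0.038 80 0.1093 | 0.039 73 0.1094 | 0.04 66 0.1097 | 0.041 70 0.1097 | 0.042 79 0.1099 | 0.043 81 0.1094 | 0.044 71 0.1095 | 0.045 77 0.1093 | 0.046 69 0.1055 | 0.047 71 0.1055 | 0.048 101 0.1049 | 0.049 93 0.1014 | 0.05 76 0.1014 | 0.051 69 0.1016 | 0.052 70 0.1017 | 0.053 70 0.1015 | 0.054 70 0.1015 | 0.055 104 0.1013 | 0.056 77 0.1011 | 0.057 68 0.1009 | 0.058 69 0.0962 | 0.059 85 0.0958 |
```

View pics/w8c.png

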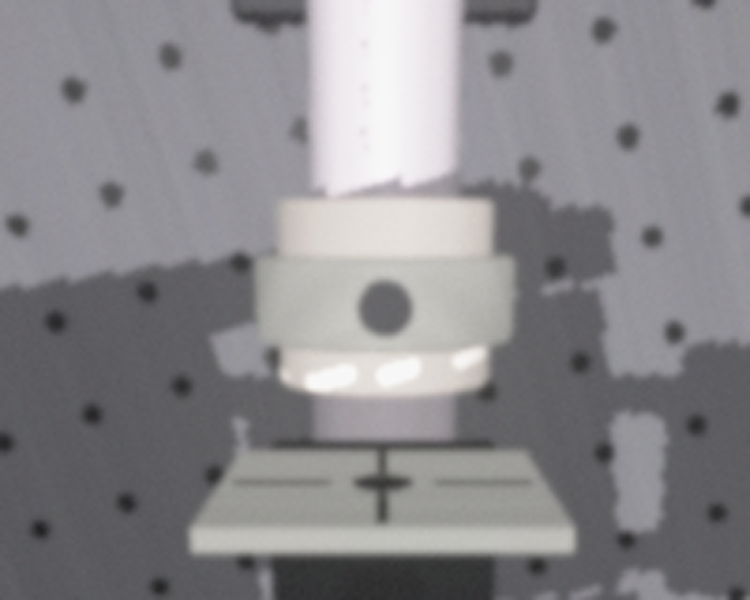

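The bush's near edge is at (385,395) and the clip's end at (382,443), so the measured gap is ≈7 mm. I'll creep 5 mm, then feel for contact.

send_rows:
  plan:
    - [0, 0, 0, 0.3, 0, -1.5, 255]
    - [0, 0, 0, 0.3, 0, -3, 255]
    - [0, 0, 0, 0.3, 0, -4, 255]
    - [0, 0, 0, 0.3, 0, -5, 255]
    - [0, 0, 0, 0.3, 0, -5.5, 255]

```text
time_s: 16.1
eef_pos: [0.5805, 0.0257, 0.134]
eef_rot: [0.571, 0.419, -0.569, 0.419]
ft_force: [-0.3, -2.4, -2.5]
width: 0.0118
```

```bash
python3 slide.py w9
```

```text
t 16.1 pos [0.5805 0.0257 0.134 ] yaw -17.41 x [ 0.0015  0.0012 -1.    ]
F along,lat,z -2.4 -0.47 -2.51 width 0.011782046548107855
tcp t -0.009011863242234889 l 0.0008421913139440595
plate z tool [-0.03439389 -0.03398254 -0.03137598] top x -0.013667056295350418 plate front t [0.02497082 0.02538024]
0.024 6 0.0925 | 0.025 242 0.1106 | 0.026 37 0.0962 | 0.027 20 0.1013 | 0.028 62 0.1012 | 0.029 62 0.1017 | 0.03 65 0.1017 | 0.031 69 0.1014 | 0.032 70 0.1013 | 0.033 66 0.1014 | 0.034 44 0.1028 | 0.035 46 0.1051 | 0.036 72 0.1053 | 0.037 64 0.1056 | 0.038 69 0.1093 | 0.039 73 0.1096 | 0.04 68 0.1098 | 0.041 70 0.1097 | 0.042 73 0.1097 | 0.043 91 0.1098 | 0.044 77 0.1096 | 0.045 79 0.1095 | 0.046 70 0.1052 | 0.047 80 0.1056 | 0.048 99 0.1048 | 0.049 83 0.1019 | 0.05 85 0.1013 | 0.051 69 0.1014 | 0.052 69 0.1015 | 0.053 70 0.1015 | 0.054 78 0.1015 | 0.055 102 0.1015 | 0.056 70 0.1015 | 0.057 67 0.1007 | 0.058 65 0.0961 | 0.059 66 0.0961 |
```

send_rows:
  plan:
    - [0, 0, 0, 0.1, 0, -0.4, 255]
    - [0, 0, 0, 0.1, 0, -0.8, 255]

```text
time_s: 16.4
eef_pos: [0.5808, 0.0264, 0.134]
eef_rot: [0.571, 0.419, -0.569, 0.419]
ft_force: [-0.1, -1.3, -1.0]
width: 0.012
```

send_rows:
  plan:
    - [0, 0, 0, 0, 0, -0.3, 255]
    - [0, 0, 0, 0, 0, -0.5, 255]

```text
time_s: 16.65
eef_pos: [0.5809, 0.0269, 0.134]
eef_rot: [0.571, 0.419, -0.569, 0.419]
ft_force: [-0.2, -1.8, -1.5]
width: 0.0116
```

send_rows:
  plan:
    - [0, 0, 0, 0, 0, -0.2, 255]
    - [0, 0, 0, 0, 0, -0.3, 255]

```text
time_s: 16.9
eef_pos: [0.581, 0.0272, 0.134]
eef_rot: [0.571, 0.419, -0.569, 0.419]
ft_force: [-0.1, -2.6, -1.2]
width: 0.0116
```

send_rows:
  plan:
    - [0, 0, 0, 0, 0, -0.2, 255]
    - [0, 0, 0, 0, 0, -0.3, 255]

```text
time_s: 17.15
eef_pos: [0.5811, 0.0275, 0.134]
eef_rot: [0.571, 0.419, -0.569, 0.419]
ft_force: [-0.7, -2.3, -0.9]
width: 0.0119
```

```bash
python3 slide.py w10 | cut -c1-700
```

```text
t 17.15 pos [0.5811 0.0275 0.134 ] yaw -17.41 x [ 0.0016  0.0012 -1.    ]
F along,lat,z -2.37 0.01 -0.87 width 0.011881906311963664
tcp t -0.007078709980939242 l 0.0008084857632787628
plate z tool [-0.0343965  -0.03398808 -0.03138116] top x -0.013686940146234058 plate front t [0.02691086 0.02730968]
0.026 5 0.1021 | 0.027 195 0.1112 | 0.028 63 0.1015 | 0.029 67 0.1014 | 0.03 58 0.1014 | 0.031 63 0.1018 | 0.032 66 0.1015 | 0.033 71 0.1015 | 0.034 35 0.1032 | 0.035 62 0.1049 | 0.036 67 0.1055 | 0.037 69 0.1057 | 0.038 69 0.1093 | 0.039 69 0.1097 | 0.04 71 0.1098 | 0.041 75 0.1097 | 0.042 75 0.1099 | 0.043 71 0.1097 | 0.044 74 0.1098 | 0.045 89 0.1092 | 0.046 78 0.1055 | 0.047 71 0.1055 | 0.048 90 0.1051 | 0.049 70 0.1014 | 0.05 68 0.1015 | 0.051 69 0.1014 | 0.052 83 0.1016 | 0.053 79 0.1016 | 0.054 69 0.1014 | 0.055 70 0.1015 | 0.056 70 0.1012 | 0.057 88 0.1011 | 0.058 94 0.0963 | 0.059 65 0.0961 |
```

View pics/w10c.png

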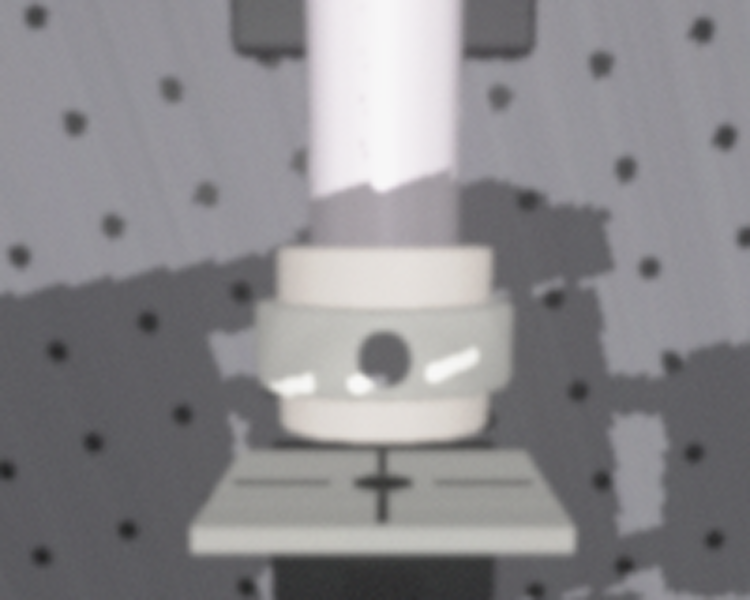

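The bush is almost touching the clip's end (both at about y=440), and the collar edges are still at t=34/48/57.5 mm. I'll continue in 0.2 mm steps.

send_rows:
  plan:
    - [0, 0, 0, 0, 0, -0.25, 255]
    - [0, 0, 0, 0, 0, -0.25, 255]

```text
time_s: 17.45
eef_pos: [0.5812, 0.0278, 0.134]
eef_rot: [0.571, 0.419, -0.569, 0.419]
ft_force: [0.2, -1.3, -0.9]
width: 0.0118
```

send_rows:
  plan:
    - [0, 0, 0, 0, 0, -0.25, 255]
    - [0, 0, 0, 0, 0, -0.25, 255]

```text
time_s: 17.7
eef_pos: [0.5812, 0.0278, 0.134]
eef_rot: [0.571, 0.418, -0.569, 0.419]
ft_force: [-0.3, -3.7, -0.8]
width: 0.012
```

send_rows:
  plan:
    - [0, 0, 0, 0, 0, -0.35, 255]
    - [0, 0, 0, 0, 0, -0.35, 255]

```text
time_s: 17.95
eef_pos: [0.5812, 0.0279, 0.134]
eef_rot: [0.57, 0.418, -0.57, 0.419]
ft_force: [-1.5, -4.2, -1.7]
width: 0.0118
```

```bash
python3 slide.py w11 | cut -c1-700; python3 -c "
from rig import r
s=r.sense();print(s['eef_pos'],s['ft_force'])"
```

```text
t 17.95 pos [0.5812 0.0279 0.134 ] yaw -17.42 x [ 1.1e-03  3.0e-04 -1.0e+00]
F along,lat,z -4.46 0.17 -1.66 width 0.01181087964463115
tcp t -0.0066844767054935195 l 0.0008055340082593746
plate z tool [-0.03439913 -0.03396862 -0.03138332] top x -0.01364070829787251 plate front t [0.02728652 0.02771178]
0.027 177 0.1112 | 0.028 91 0.1069 | 0.029 69 0.1016 | 0.03 68 0.1016 | 0.031 67 0.1016 | 0.032 64 0.1014 | 0.033 69 0.1012 | 0.034 36 0.1016 | 0.035 45 0.1051 | 0.036 68 0.1055 | 0.037 61 0.1055 | 0.038 65 0.1094 | 0.039 70 0.1098 | 0.04 69 0.1096 | 0.041 72 0.1098 | 0.042 81 0.1096 | 0.043 80 0.11 | 0.044 75 0.1099 | 0.045 79 0.1092 | 0.046 77 0.1057 | 0.047 83 0.1054 | 0.048 104 0.1049 | 0.049 86 0.1015 | 0.05 72 0.1016 | 0.051 71 0.1015 | 0.052 70 0.1013 | 0.053 69 0.1014 | 0.054 91 0.1012 | 0.055 69 0.1014 | 0.056 69 0.1015 | 0.057 68 0.1006 | 0.058 66 0.0961 | 0.059 66 0.0962 | 
[0.58124357 0.0278265  0.13407231] [-1.15265529 -5.04308028 -1.33241224]
```

View pics/w11c.png

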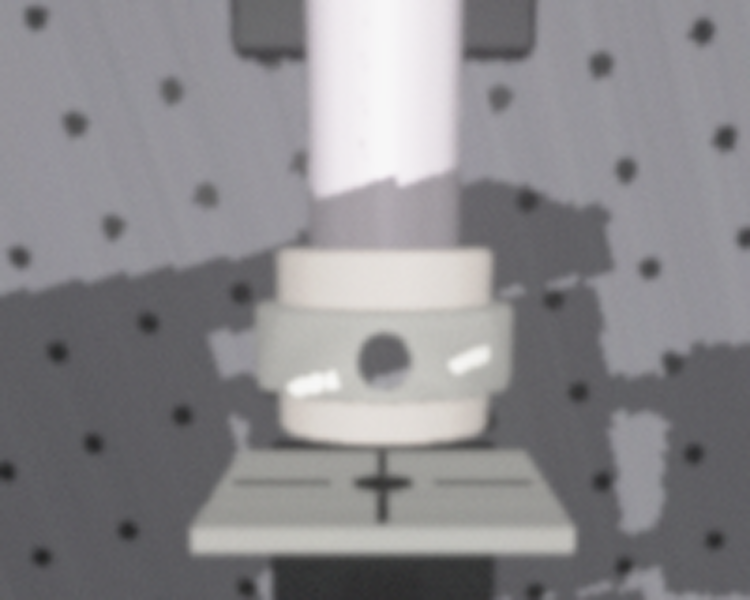

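The clip has stopped against the bush. The axial force rose from about 2.3 N of drag to about 5 N with no further advance, so the bush carries roughly 2.5–3 N. The collar edges are unchanged at t=34/48/57.5 mm. I'll hold briefly, then let go.

send_rows:
  plan:
    - [0, 0, 0, 0, 0, -0.1, 255]
    - [0, 0, 0, 0, 0, -0.1, 255]
    - [0, 0, 0, 0, 0, 0, 160]
    - [0, 0, 0, 0, 0, 0, 160]
    - [0, 0, 0, 0, 0, 0, 160]
    - [0, 0, 0, 0, 0, 0, 160]

```text
time_s: 18.75
eef_pos: [0.5813, 0.028, 0.1341]
eef_rot: [0.57, 0.418, -0.569, 0.419]
ft_force: [-0.2, 0.4, 0.1]
width: 0.0324
```

```bash
python3 slide.py w12 | cut -c1-500
```

```text
t 18.75 pos [0.5813 0.028  0.1341] yaw -17.41 x [ 1.2e-03  5.0e-04 -1.0e+00]
F along,lat,z 0.32 0.33 0.06 width 0.03239053945725492
tcp t -0.00654380341218984 l 0.0008095609273982243
plate z tool [-0.03398765 -0.03357744 -0.03094801] top x -0.013637785690055434 plate front t [0.02703466 0.02745166]
0.027 180 0.1105 | 0.028 65 0.1018 | 0.029 59 0.1015 | 0.03 64 0.1014 | 0.031 65 0.1015 | 0.032 66 0.1014 | 0.033 66 0.1015 | 0.034 40 0.1033 | 0.035 51 0.105 | 0.036 66 0.1051 | 0.037 64 0.1053 | 0.038 67 0.1095 | 0.039 67 0.1095 | 0.04 69 0.1098 | 0.041 77 0.1099 | 0.042 79 0.1099 | 0.043 72 0.1097 | 0.044 73 0.1098 | 0.045 80 0.1093 | 0.046 82 0.1058 | 0.047 77 0.1054 | 0.048 102 0.1047 | 0.049 75 0.1014 | 0.05 68 0.1013 | 0.051 68 0.1015 | 0.052 76 0.1014 | 0.053 85 0.1014 | 0.054 68 0.1013
```

send_rows:
  plan:
    - [0, 0, 0, -10, 0, 0, 160]
    - [0, 0, 0, -30, 0, 0, 160]
    - [0, 0, 0, -60, 0, 0, 160]
    - [0, 0, 0, -90, 0, 0, 160]
    - [0, 0, 0, -110, 0, 20, 160]
    - [0, 0, 0, -120, 0, 40, 160]
    - [0, 0, 0, -120, 0, 60, 160]
    - [0, 0, 0, -120, 0, 60, 160]
    - [0, 0, 0, -120, 0, 60, 160]

```text
time_s: 19.92
eef_pos: [0.563, -0.0292, 0.2533]
eef_rot: [0.57, 0.419, -0.57, 0.418]
ft_force: [0.3, 0.5, -0.4]
width: 0.0329
```

```bash
python3 - <<'E'
from look import *
s,c=look("w13",("clip_bore","clip_nose","collar"));print(s["ft_force"])
cv2.imwrite("pics/w13c.png",cv2.resize(c["img"][30:230,130:380,::-1],(750,600),interpolation=cv2.INTER_CUBIC))
d=np.array([np.cos(np.radians(72.53)),np.sin(np.radians(72.53))]);n=np.array([-d[1],d[0]]);ctr=np.array([0.584,0.034])
P=cloud(c,s);t=(P[...,:2]-ctr)@d;l=(P[...,:2]-ctr)@n
for t0 in np.arange(-0.03,0.062,0.001):
    k=(abs(t-t0)<0.0006)&(abs(l)<0.03)&(P[...,2]>0.08)&(P[...,2]<0.16)
    if k.sum()>2: print(round(t0,3),np.percentile(P[k][:,2],95).round(4),end=" | ")
k=(t>0.022)&(t<0.029)&(abs(l)<0.03)&(P[...,2]>0.125);print("\nplate l",np.percentile(l[k],[1,99]),"slope",np.degrees(np.polyfit(l[k],t[k],1)[0]),"top",P[k][:,2].max())
c=r.snapshot("scene");cv2.imwrite("pics/s4.png",cv2.resize(c["img"][:,:,::-1],(800,600)))
E
```

```text
t 19.925 pos [ 0.563  -0.0292  0.2533] yaw -17.42 x [ 1.e-04  1.e-03 -1.e+00]
clip_bore 0.62 [0.5815 0.0297 0.0834] px800 [392. 196.]
clip_nose 0.95 [ 0.3752 -0.0354  0.0179] px800 [197. 336.]
clip_nose 0.61 [0.5954 0.0617 0.0828] px800 [398. 142.]
collar 0.82 [0.5922 0.0688 0.0855] px800 [390. 132.]
[ 0.32231091  0.49508224 -0.38526852]
-0.03 0.0959 | -0.029 0.0961 | -0.028 0.0965 | -0.026 0.1056 | -0.025 0.1059 | -0.024 0.1058 | -0.023 0.1055 | -0.022 0.1327 | -0.021 0.1332 | -0.02 0.1339 | -0.019 0.1334 | -0.018 0.133 | -0.017 0.1328 | -0.016 0.1337 | -0.015 0.1336 | -0.014 0.1335 | -0.013 0.1335 | -0.012 0.1333 | -0.011 0.133 | -0.01 0.1333 | -0.009 0.1335 | -0.008 0.1335 | -0.007 0.1336 | -0.006 0.1333 | -0.005 0.1333 | -0.004 0.1336 | -0.003 0.1333 | -0.002 0.1333 | -0.001 0.1335 | 0.0 0.1337 | 0.001 0.1333 | 0.002 0.133 | 0.003 0.1335 | 0.004 0.1338 | 0.005 0.1335 | 0.006 0.1336 | 0.007 0.1333 | 0.008 0.1328 | 0.009 0.1058 | 0.01 0.1058 | 0.011 0.1054 | 0.012 0.106 | 0.013 0.106 | 0.014 0.1061 | 0.015 0.1061 | 0.016 0.1059 | 0.017 0.1055 | 0.018 0.1061 | 0.019 0.1061 | 0.02 0.1061 | 0.021 0.1057 | 0.022 0.1054 | 0.023 0.1059 | 0.024 0.1472 | 0.025 0.1481 | 0.026 0.1479 | 0.027 0.1474 | 0.032 0.1024 | 0.033 0.1018 | 0.034 0.1015 | 0.035 0.1044 | 0.036 0.1056 | 0.037 0.1056 | 0.038 0.109 | 0.039 0.11 | 0.04 0.1098 | 0.041 0.1095 | 0.042 0.1099 | 0.043 0.1093 | 0.044 0.1095 | 0.045 0.1092 | 0.046 0.1054 | 0.047 0.1052 | 0.048 0.1055 | 0.049 0.1021 | 0.05 0.1011 | 0.051 0.1015 | 0.052 0.1017 | 0.053 0.1014 | 0.054 0.102 | 0.055 0.1014 | 0.056 0.1012 | 0.057 0.0966 | 0.058 0.0968 | 0.059 0.0958 | 0.06 0.0965 | 0.061 0.0961 | 
plate l [-0.02078572  0.02179087] slope -0.02913100233126917 top 0.14930260492347946
```

View pics/w13c.png

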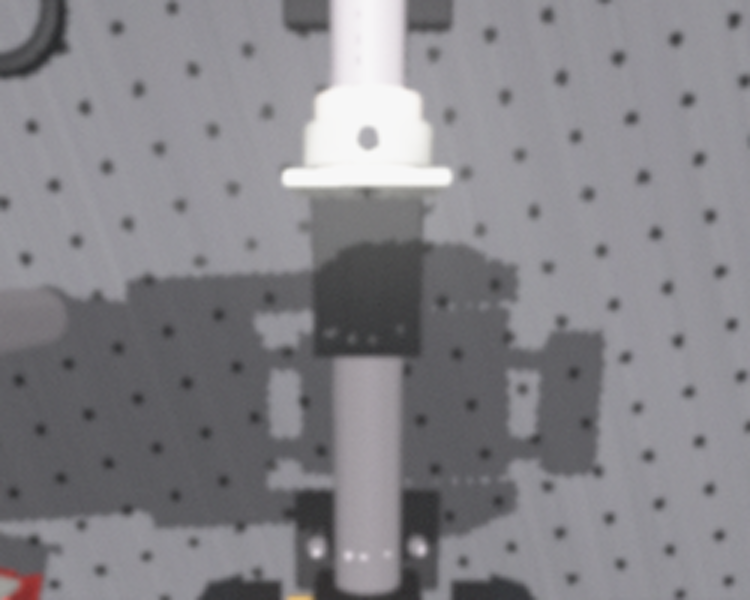

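View pics/s4.png

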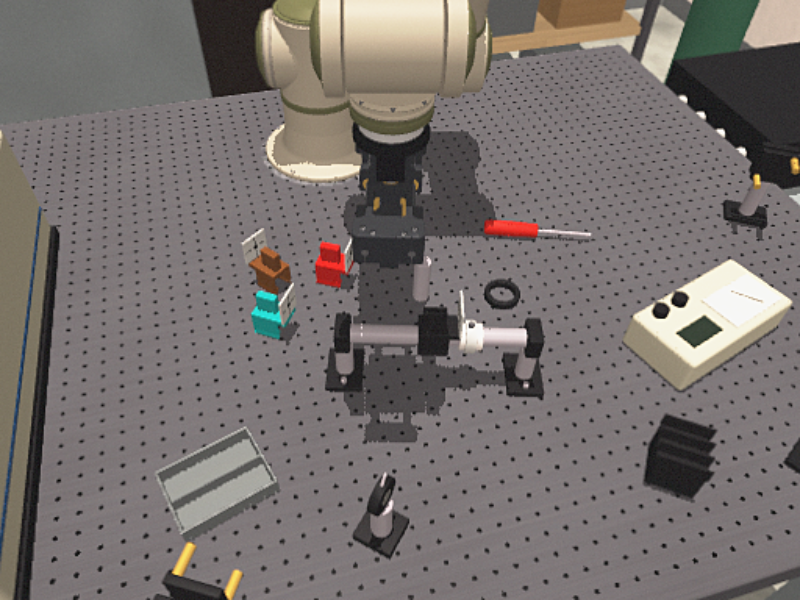

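```bash
python3 -c "
from rig import r
print(r.job_done())"
```

```text
the job is handed in; nothing more can be done
None
```

The black clip-on target is on the rod with its end against the white bush. I let go of it there and handed the job in at about 20 s of the 69 s.

**What I did**
- **Pick-up:** I gripped the black clip by its tab and lifted it clear.
- **Press:** I pressed it straight down with its end about 50 mm short of the collar. The highest reading was 21 N. It fell to about 1 N as the arms snapped past, the clip pulled itself down, and the saddle seated on the rod.
- **Slide:** It dragged with about 2 N along the rod. At the bush the force rose to about 5 N with no further advance, so roughly 3 N on the bush, under the 6 N slip limit.

**Last checks**
- **Clip:** It stands upright and in line with the rod. The tab top was within about 1 mm of its seated height, allowing for the wrist camera reading about 1.6 mm low.
- **Collar:** Its edges were where they were before contact, to within about 1 mm (34–35, 48 and 57–58 mm along the rod).
- **Other things:** The rest of the table looks unchanged, and the gripper is clear.

**What was off**
- **Recoil:** The clip's end read about 0.3 mm further back after release, which is within the measuring noise. It may be only just touching the bush now.
- **Side force while pressing:** There was up to 6 N at first, because the clip sat slightly off-centre and the arm gave way sideways under load. I backed off and re-centred twice before the snap.
- **Force readings:** I only saw the force at the end of each move, so the true peak could have been a little above 21 N.

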